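# Put the washed roller back into the bottle mixer

## Task

The washed roller is lying on the ribbed drying mat: put it back into the empty place on the bottle-roller mixer. Lower its two axle ends into their two open slots, without dropping it, and press it down gently until both ends have snapped past the spring balls and rest on the rubber-cushioned bearings at the bottom; do not crush the cushions, leave the other things on the bench where they are, and let go of the roller at the end.

Things in the scene. Friction and masses are not known exactly. Their poses are not given: they have to be found in the camera images.
- roller: the loose roller: bare aluminium tube 32 mm across, 242 mm long, a polished steel axle stub (12 mm across, 17 mm long) at each end, two 33 mm black rubber sleeves 60 to 82 mm from the middle; grip the bare middle. 0.25 to 0.5 kg, balanced. Origin at its very middle, on the axis; y along the axis. Both ends are alike: it goes in either way round. Lies in a groove of the mat, axis 21 mm up.
- axle_p (a point): on the axis, middle of the axle stub at the roller's +y end, 130 mm from the roller's origin
- axle_m (a point): the same at the roller's -y end
- mixer: bottle-roller mixer, fixed: white housing 250 (x) x 360 mm (y), drive box 123 mm high along its -y end. Origin on the bench under the bed's middle; z up. Rollers along y; two are in, the place on the +x side is empty: open slots at x 78, y -130 and 130 mm in 12 mm end plates, 13.5 mm wide, with a 45 degree lead-in to 27 mm on top, 15 mm above the seated axle. Roller end play 3 mm either way.
- mat: grey ribbed silicone drying mat, 200 x 300 mm, fixed flat on the bench, base 3 mm thick, ribs 8 mm high along its y except for a smooth strip 100 mm wide across its middle, where fingers can go down to the base. Origin under its middle; the roller lies along its y
- bottle_cap: bystander: orange bottle cap, 51 mm across, 26 mm high, on the mat; origin at its underside
- tube_cap: bystander: orange tube cap, 35 mm across, 15 mm high, on the mat; origin at its underside
- rack: bystander: teal tube rack, 125 x 200 mm, 116 mm high with its capped tubes, beyond the mixer and mat
- media_bottle: bystander: clear bottle with blue cap, 70 mm across, 140 mm high, at the back of the bench
- tip_box: bystander: blue pipette-tip box 85 x 125 x 85 mm at the back of the bench
- slot_drive (a point): in the empty place's slot by the drive box: centre of an axle end just touching the bottom; 122 mm above the bench. Axes of the mixer. The bed hinges here (about the mixer's x axis), so this point stands still. The other slot is not measured: that end of the rocking bed (260 mm away) has stopped anywhere from 18 mm lower to 18 mm higher; the two rollers that are in show its tilt.
- cushion_drive (a joint): how far the brass shoe at the bottom of the slot by the drive box is pressed into its rubber, m; 0 = free, 6 N per mm. With the roller home it rests at about 0.0005 (half the roller's weight and the pull of the spring balls, 3 N); beyond 0.003 m (18 N) it is crushed. Room for fingers: the bed's surface lies 34 mm below the roller axes, the next roller's axis 78 mm to the side.
- cushion_free (a joint): the same at the bottom of the slot in the other end plate, at the rocking end. In each slot two spring balls, 2 mm above the bottomed axle's centre, face each other: an axle laid in stops on them 8 mm above the bottom; pushing it past takes 5 to 8 N at each end (10 to 16 N in all, of which the roller's weight gives 2.5 to 5 N), then it snaps down.

How it is judged:
By the outcome, as a careful person would: the job done as asked, in the order asked, and still so for the second after the job is handed in, with the robot touching nothing.
It also fails if it takes over 48 s, if anything falls off the work surface, if the arm or the gripper's body presses on something with over 40 N, if the wrist force passes 120 N, or if a joint passes its speed limit or range.

## Robot

A 6-joint arm with a two-finger parallel gripper is mounted at the origin on the work surface. World frame = base frame: x ahead of the robot, y to its left, z up, the work surface at z = 0. Lengths are in m, angles in rad, forces in N, time in s.
With the tool pointing down it reaches from about 0.375 to 0.975 m from the base axis. Payload 3.8 kg.
Tool frame: the origin (TCP) lies midway between the tips of the shut fingers; the grasp point (between the pads) lies bot.tcp_to_grasp behind it (bot.tcp_to_grasp is the distance from the TCP to the grasp point, in m); z points along the fingers, y is the line along which they close (so a half turn about z gives the same grasp; the last joint's range is limited). The gripper opens to 88 mm and grips with 3 to 60 N. Pads are 18 mm wide; open, the fingers measure 123 mm over their backs; the gripper's body (75 mm by 187 mm) begins 45 mm behind the grasp point.
Start: joints at [-1.138, 0.264, 1.604, -0, 1.274, -0.037], TCP at [0.306, -0.602, 0.239] pointing down, gripper open.
Joint ranges: [-2.63, 2.63], [-0.94, 2.18], [0.31, 2.57], [-1.31, 4.45], [0, 2.66], [-2.55, 2.55]. Speed limits (rad/s): [2.57, 2.57, 3.14, 3.14, 3.14, 3.14].

## Interface

Orientations are given as a unit quaternion [x, y, z, w].
In Python, from bench import bot gives the robot as it stands.
- The arm moves only by the tool carry_out, never from a script. Its argument "increments" is a list that holds one entry, the list of rows, each a list of 7 numbers: the shift along the tool's x, y, z in mm, then the turn, a rotation vector about the tool's x, y, z in rad, then the finger opening in mm, from 0 to 88.1. In form: [[[x, y, z, rx, ry, rz, gripper], ...]]. A call has 1 to 12 rows; each row is the pose to reach, as a shift and turn from the pose commanded when the call began, along the tool's axes at that moment; what a row does not reach only later rows make up. A row lasts 1/10 s, in which the tool goes at most 50 mm and 8.59 degrees, less where a joint would pass 70% of its speed; a pose out of reach is approached as far as the arm can. A call with a gripper value outside its range is refused whole. The fingers move at their own pace and stop on an object; the grip force is fixed at half the most. Time passes only in rows, so rows that repeat a pose let the fingers close. It gives the time, the measured TCP pose, the force, the opening and the grip force at its end, in the units of the state.
- bot.read_state(): the state, without advancing time (a new reading comes with each control period).
- bot.camera(name): name is "scene" or "top"; returns a dict with "img" (480x640x3 uint8, red, green, blue), "intrinsics" (3x3 intrinsics, pixels), "dist" ([k1, k2, p1, p2, k3] as OpenCV has them; the pictures are not rectified), "R" (3x3) and "t" (3): a world point X has camera coordinates R X + t. Camera axes: x right, y down, z forward; pixel columns grow to the right and rows downward; lengths in m; the calibration is good to about 2 mm. A picture is of the moment at which its call begins. There is no depth.
- bot.finish_job(): hands the job in; it is judged then, once.
The state is a dict: "t": time; "joints": joint angles; "joint_vel": joint speeds; "tau": joint torques, N m; "position": TCP position; "orientation": TCP orientation; "force": force on the tool from outside, world axes, zero at the start; "wrist_torque": the same for the moment, N m; "grip_width": finger opening in m; "grip_force": force on a finger pad.
Only numpy, scipy, OpenCV 4.12 (cv2) and the standard library are available. Lean on these libraries where they do the work, as an engineer would, in place of code of your own. Each camera call takes 0.05 s, during which the arm holds its last target. There are 200 camera calls.

## Working session

There is one attempt and no reset: what is moved stays moved. The work goes in short steps, Python scripts to look and compute and a tool call to move; the robot and the scene stay as the last step left them, time stands still between calls to the robot, and variables do not carry over. Pictures are saved under pics/ and viewed, at most 10 in all, crops included, and the job is handed in when it is done.

Besides the shell and the picture viewer there is one more tool, called after "Call:" by a JSON object that holds its "name" and its "arguments", one argument or row to a line. carry_out: Moves the arm, as the interface text tells. Its arguments: {"type":"object","properties":{"increments":{"type":"array","items":{"type":"array","items":{"type":"array","items":{"type":"number"}}}}},"required":["increments"]}

```bash
ls; mkdir -p pics; python3 - <<'E'
from bench import bot
import cv2,numpy as np,pickle
for n in("scene","top"):
    c=bot.camera(n);cv2.imwrite(f"pics/{n}0.png",c["img"][:,:,::-1]);pickle.dump(c,open(n+"0.pkl","wb"))
    print(n,c["intrinsics"].round(1).tolist(),c["dist"],c["R"].round(3).tolist(),c["t"].round(3), (-c["R"].T@c["t"]).round(3))
print(bot.tcp_to_grasp,bot.read_state())
E
```

```text
pics
scene [[470.3, 0.0, 308.7], [0.0, 470.3, 243.0], [0.0, 0.0, 1.0]] [0.02608887 0.         0.         0.         0.        ] [[-0.869, 0.495, -0.004], [0.348, 0.605, -0.716], [-0.352, -0.624, -0.698]] [ 0.516 -0.117  1.261] [0.934 0.602 0.798]
top [[561.5, 0.0, 323.6], [0.0, 561.5, 227.1], [0.0, 0.0, 1.0]] [-0.18021216  0.          0.          0.          0.        ] [[-0.016, -1.0, -0.006], [-0.997, 0.017, -0.078], [0.078, 0.005, -0.997]] [-0.012  0.569  1.154] [ 0.477 -0.027  1.195]
0.0187 {'t': 0.1, 'joints': array([-1.13791774e+00,  2.64670665e-01,  1.60521098e+00,  1.74443120e-05,
        1.27370072e+00, -3.68769287e-02]), 'joint_vel': array([ 3.50763226e-04, -1.69151805e-03, -3.15028730e-03, -5.91190137e-05,
       -6.64666716e-04,  2.22506456e-04]), 'tau': array([ 3.23436416e-05, -5.03618360e+01, -3.58071899e+01,  7.30352872e-02,
        2.33687949e-02, -5.82642747e-05]), 'position': array([ 0.30530381, -0.60130194,  0.23753161]), 'orientation': array([ 9.72542912e-01,  2.32721497e-01, -1.87522557e-04, -9.77055451e-04]), 'force': array([-0.56607097,  0.76939006, -0.23646734]), 'wrist_torque': array([-0.04743239, -0.00695608,  0.00548333]), 'grip_force': 0.0, 'grip_width': 0.08816842614537986}
```

View pics/scene0.png

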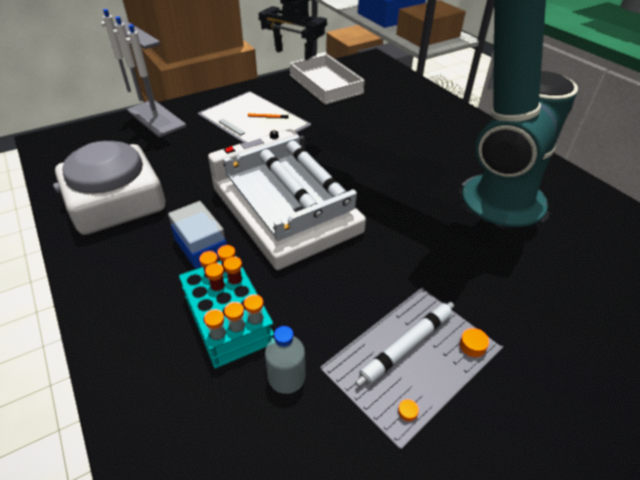

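View pics/top0.png

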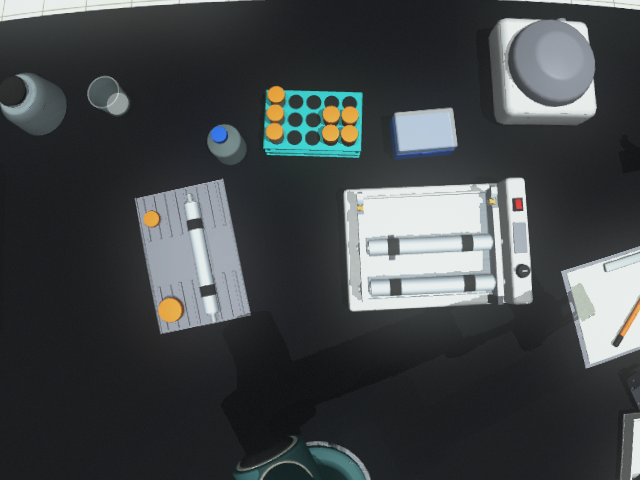

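The scene view shows the roller on the mat running (362,383)–(450,307), and the mixer with its drive box at the upper left. In the top view the roller runs (190,196)–(213,319). The mixer's drive box is at x≈515, its slots are near (360,207) and (492,201), and the empty place is on the upper (+x) side.

```bash
python3 - <<'E'
import cv2,numpy as np
t=cv2.imread("pics/top0.png");s=cv2.imread("pics/scene0.png")
r=lambda im,x,y,w,h,k:cv2.resize(im[y:y+h,x:x+w],None,fx=k,fy=k,interpolation=cv2.INTER_CUBIC)
cv2.imwrite("pics/a.png",r(t,340,170,200,150,4))
cv2.imwrite("pics/b.png",r(s,205,120,175,150,4))
cv2.imwrite("pics/c.png",np.hstack([r(t,130,175,130,165,3.6),r(s,320,285,110,165,3.6)][:1]))
E
```

```text
(no output)
```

View pics/a.png

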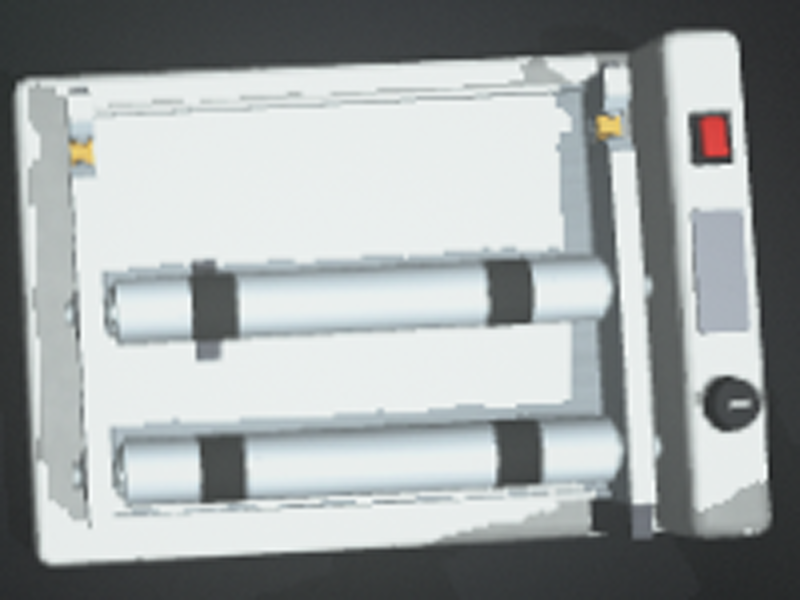

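View pics/b.png

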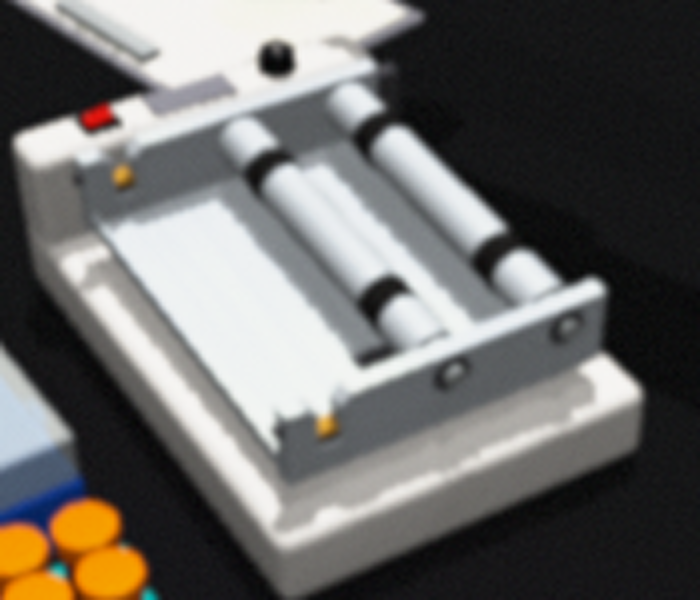

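View pics/c.png

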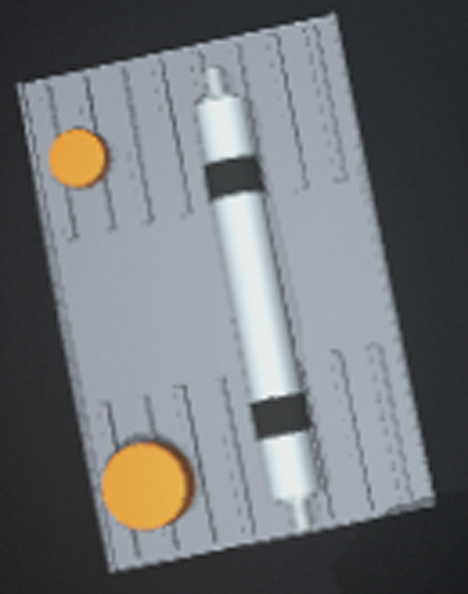

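The top crop shows brass shoes in the empty slots at full-image (360.3,208.2) and (492.3,201.5), with four dark sleeves on the two fitted rollers. The scene crop shows the same sleeves and the brass at (235.5,164.2) and (286.3,226). The mat crop shows the roller's sleeves at (195,224) and (208,290), and both orange caps are clear of the mat's middle strip.

```bash
cat > h.py <<'E'
import cv2,numpy as np,pickle
from scipy.optimize import least_squares
def load(n,k=0): return pickle.load(open(f"{n}{k}.pkl","rb"))
def proj(c,X): return cv2.projectPoints(np.atleast_2d(X).astype(float),cv2.Rodrigues(c["R"])[0],c["t"],c["intrinsics"],c["dist"])[0][:,0]
def eye(c): return -c["R"].T@c["t"]
def plane(c,uv,z):
    p=cv2.undistortPoints(np.array([[uv]],float),c["intrinsics"],c["dist"])[0,0]
    d=c["R"].T@np.r_[p,1]; e=eye(c); return e+d*(z-e[2])/d[2]
def blob(c,seed,kind="dark",r=14,th=100):
    im=c["img"].astype(float); k=4
    x0,y0=int(seed[0])-r,int(seed[1])-r
    p=cv2.resize(im[y0:y0+2*r,x0:x0+2*r],None,fx=k,fy=k,interpolation=cv2.INTER_CUBIC)
    m=(p.max(2)<th) if kind=="dark" else (p[:,:,0]-p[:,:,2]>60)
    n,l,s,ce=cv2.connectedComponentsWithStats(m.astype(np.uint8))
    q=((np.array(seed)-[x0,y0]+.5)*k-.5)
    i=1+np.argmin([np.linalg.norm(ce[j]-q)+(1e3 if s[j,4]<40 else 0) for j in range(1,n)])
    return (ce[i]+.5)/k-.5+[x0,y0], s[i,4]/k/k
def vis(c,C,a,r=.0165):   # visible centroid point of a cylinder band
    d=eye(c)-C; d=d-a*(a@d); return C+.79*r*d/np.linalg.norm(d)
E
python3 - <<'E'
from h import *
T,S=load("top"),load("scene")
st=[(195,224.2),(208,290.3),(393.8,245.5),(467.5,242.8),(395.5,287),(470,282.5)]
ss=[(378,363),(433,321),(300,193.5),(272,161.8),(329.5,183),(298,152.5)]
bt=[blob(T,s) for s in st]; bs=[blob(S,s) for s in ss]
for a,b in zip(bt,bs): print(a[0].round(1),round(a[1]),b[0].round(1),round(b[1]))
gt=[blob(T,s,"b",8) for s in [(360.3,208.2),(492.3,201.5)]];gs=[blob(S,s,"b",8) for s in [(286.3,226),(235.5,164.2)]]
print("brass",gt,gs)
pt=np.array([b[0] for b in bt]);ps=np.array([b[0] for b in bs])
# loose roller
def f(p,cams=((T,pt),(S,ps))):
    a=np.r_[np.cos(p[2]),np.sin(p[2]),0];C=np.r_[p[:2],.021]
    return np.concatenate([(proj(c,vis(c,C+s*.071*a,a))-q[i]).ravel() for c,q in cams for i,s in((0,1),(1,-1))])
for cs in (((T,pt),(S,ps)),((T,pt),),((S,ps),)):
    r=least_squares(f,[.45,.25,.1],args=(cs,));print("roller",r.x.round(4),r.fun.round(1))
def mix(p):
    x,y,w,th=p;R=cv2.Rodrigues(np.r_[0,0,w])[0]; a=R@np.r_[0,np.cos(th),np.sin(th)]
    f=lambda X,s:R@np.r_[X,-.130,.122]+np.r_[x,y,0]+a*(.130+s)
    return f,a
def g(p,cams,b):
    fn,a=mix(p);b=np.reshape(np.r_[b],(-1,3)) 
    return np.concatenate([(proj(c,vis(c,fn(X,s),a))-q[i]).ravel() for c,q in cams for i,X,s in((2,0,.071),(3,0,-.071),(4,-.078,.071),(5,-.078,-.071))])
for cs in (((T,pt),(S,ps)),((T,pt),),((S,ps),)):
    r=least_squares(g,[.45,-.2,0,0],args=(cs,[0,0,0]));fn,a=mix(r.x)
    print("mixer",r.x.round(4),"dz free",round(260*np.sin(r.x[3]),1),r.fun.round(1))
    print(" slots",fn(.078,.130).round(4),fn(.078,-.130).round(4))
    for c,gg in((T,gt),(S,gs)):
        print("  brass pred-meas",[(proj(c,fn(.078,s))[0]-q[0]).round(1) for s,q in zip((.13,-.13),gg)])
E
```

```text
[194.6 223.6] 146 [385.  363.4] 209
[207.7 290. ] 154 [435.2 322.5] 202
[392.9 245.9] 176 [299.  194.6] 86
[467.1 242.4] 157 [273.1 156.2] 243
[395.2 286.6] 166 [333.2 178. ] 272
[469.3 282.5] 164 [300.3 147.9] 298
brass [(array([360.06632653, 207.61989796]), np.float64(24.5)), (array([491.62380383, 201.08791866]), np.float64(26.125))] [(array([286.14905248, 225.96100583]), np.float64(21.4375)), (array([235.18687291, 163.47198997]), np.float64(18.6875))]
roller [0.5113 0.2429 0.1826] [-1.7 -0.7 -2.5 -0.5 -0.1 -2.3 -0.9 -1.9]
roller [0.5099 0.2384 0.1953] [-0. -0.  0.  0.]
roller [0.5136 0.2471 0.1764] [ 0.1 -0.2 -0.2  0.2]
mixer [ 0.5227 -0.2242  0.0167 -0.0064] dz free -1.7 [ 0.4  0.7 -0.1  1.5 -0.3  0.7 -0.4  1.9  1.4 -4.1 -1.3  3.6 -4.4  2.3
 -1.5  3.2]
 slots [ 0.5985 -0.0929  0.1203] [ 0.6028 -0.3529  0.122 ]
  brass pred-meas [array([ 0.2, -0.4]), array([1.1, 1.9])]
  brass pred-meas [array([-0.4, -6.5]), array([ 0.8, -3.3])]
mixer [ 0.525  -0.2249  0.0296 -0.0363] dz free -9.4 [ 0.2  0.1 -0.2 -0.1  0.  -0.1 -0.   0.1]
 slots [ 0.5991 -0.0928  0.1126] [ 0.6068 -0.3525  0.122 ]
  brass pred-meas [array([-0.1, -0.2]), array([ 0.8, -0.1])]
  brass pred-meas [array([-0.5, -3.7]), array([-0.6, -2.8])]
mixer [ 0.5102 -0.2407  0.0183 -0.0958] dz free -24.9 [ 3.  -3.5  0.5  0.7 -3.5  3.  -0.1  0.4]
 slots [ 0.5858 -0.1105  0.0971] [ 0.5906 -0.3693  0.122 ]
  brass pred-meas [array([8.6, 7.2]), array([9.5, 8. ])]
  brass pred-meas [array([ 1.3, -5.1]), array([ 2.7, -7.9])]
```

```bash
python3 - <<'E'
from h import *
S=load("scene")
for s in [(384,362),(434,321),(300,193.5),(272,161.8),(329.5,183),(298,152.5)]:
    print(s,[(th,blob(S,s,"dark",11,th)[0].round(1).tolist(),round(blob(S,s,"dark",11,th)[1])) for th in(35,45,55,65,75,85)])
im=S["img"].max(2)
rows=[]
for (x,y) in [(384,362),(434,321),(300,193),(272,162),(329,183),(298,152)]:
    rows.append(cv2.resize(S["img"][y-13:y+13,x-13:x+13,::-1],(260,260),interpolation=cv2.INTER_NEAREST))
cv2.imwrite("pics/d.png",np.vstack([np.hstack(rows[:3]),np.hstack(rows[3:])]))
E
```

```text
(384, 362) [(35, [385.3, 360.9], 104), (45, [385.3, 360.9], 122), (55, [385.3, 361.1], 136), (65, [385.3, 361.4], 151), (75, [385.5, 361.7], 165), (85, [385.7, 362.0], 183)]
(434, 321) [(35, [434.0, 319.9], 74), (45, [433.9, 320.0], 91), (55, [434.0, 320.1], 103), (65, [434.0, 320.3], 116), (75, [434.2, 320.8], 132), (85, [434.7, 321.3], 154)]
(300, 193.5) [(35, [299.0, 194.0], 37), (45, [299.0, 194.0], 46), (55, [299.1, 194.0], 53), (65, [299.1, 194.1], 60), (75, [299.1, 194.2], 67), (85, [299.0, 194.3], 74)]
(272, 161.8) [(35, [269.9, 161.7], 25), (45, [270.2, 161.6], 34), (55, [270.3, 161.6], 43), (65, [270.4, 161.6], 50), (75, [270.5, 161.6], 59), (85, [270.6, 161.7], 68)]
(329.5, 183) [(35, [332.8, 178.4], 113), (45, [332.4, 178.7], 126), (55, [332.2, 179.0], 136), (65, [331.9, 179.2], 146), (75, [331.7, 179.4], 154), (85, [331.5, 179.7], 163)]
(298, 152.5) [(35, [302.8, 147.2], 93), (45, [302.4, 147.5], 108), (55, [302.0, 147.8], 118), (65, [301.8, 148.1], 128), (75, [301.5, 148.3], 137), (85, [301.3, 148.6], 147)]
```

View pics/d.png

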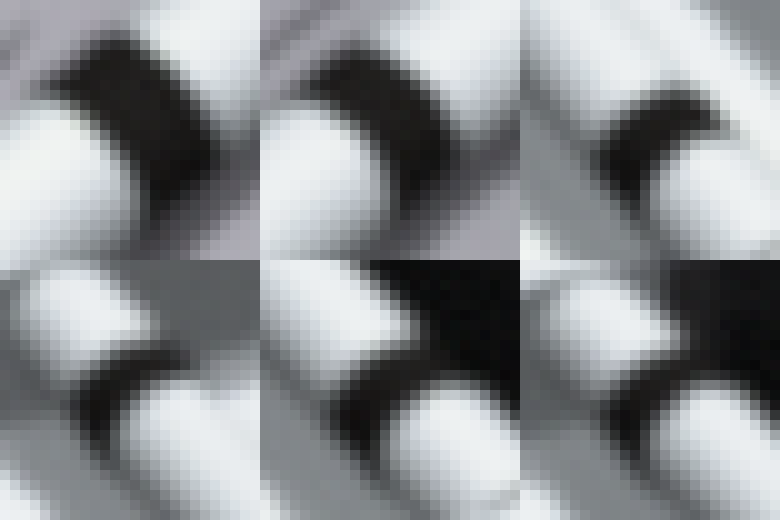

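The tiles show the two mat sleeves and the middle mixer roller's sleeves cleanly. The outer roller's sleeves merge with the black background, with arc centres near (327,182) and (296.5,151.3).

```bash
cat > m.py <<'E'
from h import *
def mix(p):
    x,y,w,th=p;R=cv2.Rodrigues(np.r_[0,0,w])[0]; a=R@np.r_[0,np.cos(th),np.sin(th)]
    return (lambda X,s,up=0:R@np.r_[X,-.130,.122]+np.r_[x,y,0]+a*(.130+s)+np.r_[0,0,up]),a
def tri(obs):
    def f(X): return np.concatenate([(proj(c,X)[0]-q) for c,q in obs])
    r=least_squares(f,[.5,-.1,.1]);return r.x,r.fun
E
python3 - <<'E'
from m import *
T,S=load("top"),load("scene")
pt=np.array([(194.6,223.6),(207.7,290),(392.9,245.9),(467.1,242.4),(395.2,286.6),(469.3,282.5)])
ps=np.array([(385.3,361.2),(434,320.2),(299.1,194.1),(270.4,161.6),(327,182),(296.5,151.3)])
def f(p,cams):
    a=np.r_[np.cos(p[2]),np.sin(p[2]),0];C=np.r_[p[:2],.021]
    return np.concatenate([(proj(c,vis(c,C+s*.071*a,a))-q[i])[0] for c,q in cams for i,s in((0,1),(1,-1))])
for cs in (((T,pt),(S,ps)),((T,pt),),((S,ps),)):
    r=least_squares(f,[.45,.25,.1],args=(cs,));print("roller",r.x.round(4),r.fun.round(1))
names=["mat+","mat-","midF","midD","outF","outD"]
for n,a,b in zip(names,pt,ps):
    X,e=tri(((T,a),(S,b)));print(n,X.round(4),e.round(1))
for n,a,b in(("brassF",(360.07,207.62),(286.15,225.96)),("brassD",(491.62,201.09),(235.19,163.47))):
    X,e=tri(((T,a),(S,b)));print(n,X.round(4),e.round(1), "top@z122",plane(T,a,.122).round(4))
I=(2,3,4,5)
def g(p):
    fn,a=mix(p[:4]);o=[]
    for i,X,s in((2,0,.071),(3,0,-.071),(4,-.078,.071),(5,-.078,-.071)):
        for c,q,w in((T,pt,1),(S,ps,1 if i<4 else .3)):
            d=np.zeros(2) if c is T else p[4:6]
            o.append(w*(proj(c,vis(c,fn(X,s),a))[0]-q[i]+d))
    for s,a1,b1 in((.13,(360.07,207.62),(286.15,225.96)),(-.13,(491.62,201.09),(235.19,163.47))):
        X=fn(.078,s,p[6]);o+=[proj(T,X)[0]-a1,proj(S,X)[0]-b1+p[4:6]]
    return np.concatenate(o+[p[4:6]*.2])
r=least_squares(g,[.45,-.2,0,0,0,0,0]);fn,a=mix(r.x[:4])
print(r.x.round(4),"dz",260*np.sin(r.x[3]));print(r.fun.reshape(-1,2).round(1).tolist());print(fn(.078,.13).round(4),fn(.078,-.13).round(4))
E
```

```text
roller [0.5103 0.2406 0.1929] [-1.  -0.2 -1.1 -0.1 -0.3 -1.  -0.3 -0.9]
roller [0.5099 0.2384 0.1947] [-0. -0.  0.  0.]
roller [0.5112 0.2427 0.1933] [-0.  0.  0. -0.]
mat+ [0.5779 0.2544 0.0232] [-1.2  1.5 -1.6 -0.1]
mat- [0.4376 0.2269 0.0236] [-1.3  1.4 -1.8 -0. ]
midF [ 0.5255 -0.1561  0.1176] [ 0.8 -1.3  1.9  0.2]
midD [ 0.5288 -0.2995  0.1234] [ 0.6 -1.   1.5  0.2]
outF [ 0.4477 -0.1585  0.1216] [ 1.  -1.4  2.1  0.2]
outD [ 0.4521 -0.3009  0.1275] [ 0.8 -1.3  2.   0.2]
brassF [ 0.5992 -0.0933  0.1014] [-0.2  0.4 -0.5 -0.1] top@z122 [ 0.5976 -0.0924  0.122 ]
brassD [ 0.6071 -0.353   0.1136] [-0.1  0.3 -0.4 -0.1] top@z122 [ 0.6067 -0.3508  0.122 ]
[ 0.5252 -0.2253  0.0301 -0.0463 -0.0219  0.669  -0.0066] dz -12.040462406358099
[[0.2, 0.1], [0.7, -0.2], [-0.2, -0.2], [0.1, -0.1], [0.1, -0.2], [0.3, 0.4], [-0.0, -0.0], [0.3, 0.4], [-0.2, 0.2], [-0.5, -0.0], [0.0, 0.2], [-0.4, 0.0], [-0.0, 0.1]]
[ 0.5992 -0.0932  0.11  ] [ 0.6071 -0.3528  0.122 ]
```

Fit results: the free end sits about 11.5 mm lower than the drive end. The slots are at (0.599,-0.093,0.110) and (0.607,-0.353,0.122). The roller is at (0.510,0.240), yaw 0.194.

```bash
cat > go.py <<'E'
# usage: go.py x y z yaw pitch : increments from measured TCP pose to the target TCP pose (tool down, x-axis at yaw, raised by pitch)
import sys,numpy as np
from scipy.spatial.transform import Rotation as R
from bench import bot
x,y,z,w,p=map(float,sys.argv[1:6])
s=bot.read_state();R0=R.from_quat(s["orientation"])
a=np.r_[np.cos(w)*np.cos(p),np.sin(w)*np.cos(p),np.sin(p)]
yy=np.cross([0,0,-1],a);yy/=np.linalg.norm(yy)
R1=R.from_matrix(np.c_[a,yy,np.cross(a,yy)])
print("shift",(1e3*R0.inv().apply(np.r_[x,y,z]-s["position"])).round(1),"turn",(R0.inv()*R1).as_rotvec().round(4))
print("t",s["t"],"tcp",s["position"].round(4),"F",s["force"].round(1),"M",s["wrist_torque"].round(2),"grip",round(s["grip_width"],4),round(s["grip_force"],1),"j",s["joints"].round(2))
E
python3 go.py .5105 .240 .10 .1935 0; python3 go.py .5105 .240 .18 .1935 0
```

```text
shift [ 563.8 -657.   138.9] turn [-2.000e-03  2.000e-04  2.763e-01]
t 0.1 tcp [ 0.3053 -0.6013  0.2375] F [-0.6  0.8 -0.2] M [-0.05 -0.01  0.01] grip 0.0882 0.0 j [-1.14  0.26  1.61  0.    1.27 -0.04]
shift [ 563.8 -657.2   58.9] turn [-2.000e-03  2.000e-04  2.763e-01]
t 0.1 tcp [ 0.3053 -0.6013  0.2375] F [-0.6  0.8 -0.2] M [-0.05 -0.01  0.01] grip 0.0882 0.0 j [-1.14  0.26  1.61  0.    1.27 -0.04]
```

Call:
{"name": "carry_out", "arguments": {
  "increments": [
    [[563.8, -657, 0, 0, 0, 0.276, 88], [563.8, -657, 0, 0, 0, 0.276, 88], [563.8, -657, 0, 0, 0, 0.276, 88], [563.8, -657, 0, 0, 0, 0.276, 88], [563.8, -657, 0, 0, 0, 0.276, 88], [563.8, -657, 0, 0, 0, 0.276, 88], [563.8, -657, 0, 0, 0, 0.276, 88], [563.8, -657, 0, 0, 0, 0.276, 88], [563.8, -657, 0, 0, 0, 0.276, 88], [563.8, -657, 0, 0, 0, 0.276, 88], [563.8, -657, 0, 0, 0, 0.276, 88], [563.8, -657, 0, 0, 0, 0.276, 88]]
  ]
}}

```text
t: 1.3
position: [0.4476, -0.017, 0.2386]
orientation: [0.995, 0.097, 0.0, 0.0]
force: [0.7, 0.3, 0.2]
grip_width: 0.088
grip_force: 0.0
```

```bash
python3 go.py .5105 .240 .08 .1935 0
```

```text
shift [ 111.2 -240.1  158.5] turn [ 0.0002 -0.0002  0.0002]
t 1.3 tcp [ 0.4476 -0.017   0.2386] F [0.7 0.3 0.2] M [-0.03 -0.02 -0.03] grip 0.088 0.0 j [-0.09 -0.18  2.06 -0.    1.26  1.28]
```

Call:
{"name": "carry_out", "arguments": {
  "increments": [
    [[111, -240, 0, 0, 0, 0, 88], [111, -240, 0, 0, 0, 0, 88], [111, -240, 0, 0, 0, 0, 88], [111, -240, 0, 0, 0, 0, 88], [111, -240, 0, 0, 0, 0, 88], [111, -240, 100, 0, 0, 0, 88], [111, -240, 158, 0, 0, 0, 88], [111, -240, 158, 0, 0, 0, 88], [111, -240, 158, 0, 0, 0, 88], [111, -240, 158, 0, 0, 0, 88], [111, -240, 158, 0, 0, 0, 88]]
  ]
}}

```text
t: 2.4
position: [0.5122, 0.2383, 0.0829]
orientation: [0.995, 0.097, 0.001, -0.0]
force: [-0.0, 0.7, 0.1]
grip_width: 0.088
grip_force: 0.0
```

```bash
python3 go.py .5105 .240 .0055 .1935 0
```

```text
shift [-1.6 -1.9 77.4] turn [-0.0006 -0.003  -0.    ]
t 2.4 tcp [0.5122 0.2383 0.0829] F [-0.   0.7  0.1] M [0.07 0.04 0.01] grip 0.088 0.0 j [ 0.39  0.2   1.99 -0.    0.95  1.77]
```

Call:
{"name": "carry_out", "arguments": {
  "increments": [
    [[-1.6, -1.9, 40, 0, 0, 0, 88], [-1.6, -1.9, 60, 0, 0, 0, 88], [-1.6, -1.9, 70, 0, 0, 0, 88], [-1.6, -1.9, 76, 0, 0, 0, 88], [-1.6, -1.9, 76, 0, 0, 0, 88], [-1.6, -1.9, 76, 0, 0, 0, 88]]
  ]
}}

```text
t: 3.0
position: [0.5101, 0.2399, 0.0064]
orientation: [0.995, 0.097, 0.001, -0.0]
force: [0.4, -0.8, -0.1]
grip_width: 0.0879
grip_force: 0.0
```

```bash
python3 go.py .5105 .240 .0055 .1935 0; python3 - <<'E'
from bench import bot
import cv2,numpy as np
T=bot.camera("top")["img"];S=bot.camera("scene")["img"]
cv2.imwrite("pics/e.png",np.hstack([cv2.resize(T[170:340,130:270],(400,486)),cv2.resize(S[285:425,330:470],(400,400))[:, :].copy() if 0 else cv2.resize(S[265:435,330:470],(400,486))])[:,:,::-1])
E
```

```text
shift [0.4 0.  0.9] turn [-0.0006 -0.0029  0.0001]
t 3.0 tcp [0.5101 0.2399 0.0064] F [ 0.4 -0.8 -0.1] M [ 0.04  0.02 -0.01] grip 0.0879 0.0 j [ 0.4   0.31  2.03 -0.    0.8   1.77]
```

View pics/e.png

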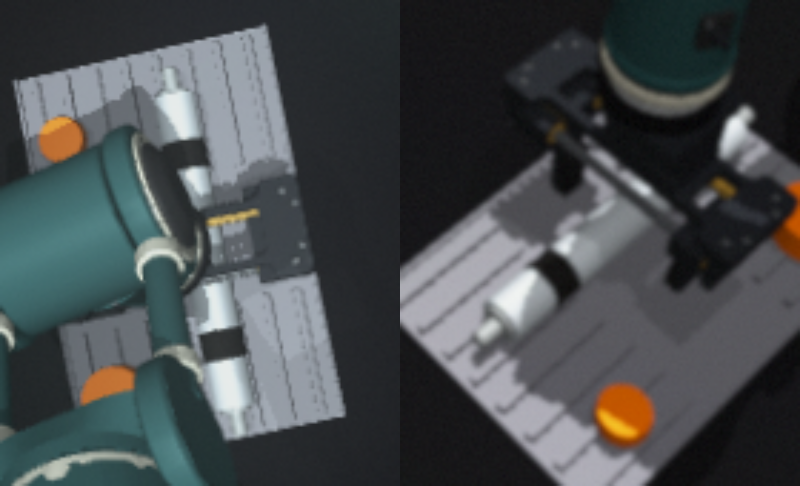

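The picture shows the fingers straddling the bare middle of the roller, with both caps clear. I'll close the fingers, then lift a little.

Call:
{"name": "carry_out", "arguments": {
  "increments": [
    [[0, 0, 0, 0, 0, 0, 60], [0, 0, 0, 0, 0, 0, 40], [0, 0, 0, 0, 0, 0, 20], [0, 0, 0, 0, 0, 0, 20], [0, 0, 0, 0, 0, 0, 20], [0, 0, 0, 0, 0, 0, 20], [0, 0, 0, 0, 0, 0, 20], [0, 0, 0, 0, 0, 0, 20]]
  ]
}}

```text
t: 3.9
position: [0.5087, 0.2386, 0.0047]
orientation: [0.995, 0.097, -0.0, 0.001]
force: [0.8, -4.5, 1.1]
grip_width: 0.0311
grip_force: 30.0
```

```bash
python3 go.py .51 .24 .25 .1935 0
```

```text
shift [   1.4   -0.7 -245.3] turn [0.0014 0.0003 0.001 ]
t 3.9 tcp [0.5087 0.2386 0.0047] F [ 0.8 -4.5  1.1] M [-0.54 -0.15  0.02] grip 0.0311 30.0 j [ 0.4   0.31  2.03 -0.    0.8   1.77]
```

Call:
{"name": "carry_out", "arguments": {
  "increments": [
    [[0, 0, -10, 0, 0, 0, 20], [0, 0, -25, 0, 0, 0, 20], [0, 0, -50, 0, 0, 0, 20], [0, 0, -80, 0, 0, 0, 20], [0, 0, -110, 0, 0, 0, 20], [0, 0, -145, 0, 0, 0, 20], [0, 0, -180, 0, 0, 0, 20], [0, 0, -210, 0, 0, 0, 20], [0, 0, -230, 0, 0, 0, 20], [0, 0, -240, 0, 0, 0, 20], [0, 0, -245, 0, 0, 0, 20], [0, 0, -245, 0, 0, 0, 20]]
  ]
}}

```text
t: 5.1
position: [0.5083, 0.2395, 0.2497]
orientation: [0.995, 0.097, -0.0, -0.0]
force: [1.1, 0.2, -4.5]
grip_width: 0.0313
grip_force: 30.0
```

```bash
python3 go.py .6031 -.223 .25 1.6009 0;python3 go.py .6031 -.223 .25 1.6009 -.0445; python3 - <<'E'
from bench import bot
import cv2,pickle
for n in("scene","top"):
    c=bot.camera(n);pickle.dump(c,open(n+"1.pkl","wb"))
E
```

```text
shift [ 3.900e+00  4.721e+02 -3.000e-01] turn [-1.000e-04  0.000e+00 -1.407e+00]
t 5.1 tcp [0.5083 0.2395 0.2497] F [ 1.1  0.2 -4.5] M [ 0.   -0.02  0.02] grip 0.0313 30.0 j [0.4  0.04 1.84 0.   1.26 1.77]
shift [ 3.900e+00  4.721e+02 -3.000e-01] turn [-0.0315 -0.0369 -1.4068]
t 5.1 tcp [0.5083 0.2395 0.2497] F [ 1.1  0.2 -4.5] M [ 0.   -0.02  0.02] grip 0.0313 30.0 j [0.4  0.04 1.84 0.   1.26 1.77]
```

Call:
{"name": "carry_out", "arguments": {
  "increments": [
    [[0, 15, 0, 0, 0, -0.045, 20], [0, 50, 0, 0, 0, -0.15, 20], [0, 90, 0, 0, 0, -0.27, 20], [1, 132, 0, 0, 0, -0.39, 20], [1, 174, 0, 0, 0, -0.52, 20], [2, 216, 0, 0, 0, -0.65, 20], [2, 258, 0, 0, 0, -0.78, 20], [3, 300, 0, 0, 0, -0.91, 20], [3, 342, 0, 0, 0, -1.03, 20], [3, 384, 0, 0, 0, -1.15, 20], [4, 424, 0, 0, 0, -1.27, 20], [4, 450, 0, 0, 0, -1.35, 20]]
  ]
}}

```text
t: 6.4
position: [0.5986, -0.204, 0.2474]
orientation: [0.716, 0.698, -0.001, -0.001]
force: [-0.9, 0.9, -4.3]
grip_width: 0.0308
grip_force: 30.0
```

Call:
{"name": "carry_out", "arguments": {
  "increments": [
    [[0, 0, 0, 0, 0, -0.03, 20], [0, 0, 0, 0, 0, -0.055, 20], [0, 0, 0, 0, 0, -0.055, 20], [0, 0, 0, 0, 0, -0.055, 20]]
  ]
}}

```text
t: 6.8
position: [0.5989, -0.2001, 0.2491]
orientation: [0.697, 0.717, -0.0, -0.001]
force: [0.4, -0.0, -4.2]
grip_width: 0.031
grip_force: 30.0
```

```bash
python3 go.py .6031 -.223 .20 1.6009 -.0445
```

```text
shift [-23.1   3.6  49.1] turn [-0.001  -0.0452 -0.0014]
t 6.8 tcp [ 0.5989 -0.2001  0.2491] F [ 0.4 -0.  -4.2] M [-0.03 -0.08 -0.01] grip 0.031 30.0 j [-0.36  0.18  1.69  0.    1.28 -0.39]
```

Call:
{"name": "carry_out", "arguments": {
  "increments": [
    [[-12, 2, 25, 0, -0.02, 0, 20], [-23, 3.6, 50, 0, -0.045, -0.001, 20], [-23, 3.6, 80, 0, -0.045, -0.001, 20], [-23, 3.6, 100, 0, -0.045, -0.001, 20], [-23, 3.6, 104, 0, -0.045, -0.001, 20], [-23, 3.6, 104, 0, -0.045, -0.001, 20], [-23, 3.6, 104, 0, -0.045, -0.001, 20]]
  ]
}}

```text
t: 7.5
position: [0.6046, -0.2242, 0.1474]
orientation: [0.696, 0.717, -0.015, 0.017]
force: [0.2, -0.6, -4.7]
grip_width: 0.0312
grip_force: 30.0
```

```bash
python3 go.py .6031 -.223 .145 1.6009 -.0445;  python3 - <<'E'
from bench import bot
import cv2,pickle,numpy as np
im={}
for n in("scene","top"):
    c=bot.camera(n);pickle.dump(c,open(n+"2.pkl","wb"));im[n]=c["img"]
a=cv2.resize(im["top"][160:310,340:540],(800,600))[:300] if 0 else cv2.resize(im["top"][170:270,340:520],(540,300))
b=cv2.resize(im["scene"][120:250,200:380],(415,300))
cv2.imwrite("pics/f.png",np.vstack([cv2.resize(im["top"][165:260,340:520],(568,300)),cv2.resize(im["scene"][115:260,180:455],(568,300))])[:,:,::-1])
E
```

```text
shift [ 1.3 -1.5  2.4] turn [ 0.0024  0.0015 -0.0007]
t 7.5 tcp [ 0.6046 -0.2242  0.1474] F [ 0.2 -0.6 -4.7] M [-0.02 -0.08 -0.03] grip 0.0312 30.0 j [-0.37  0.27  1.78 -0.05  1.08 -0.38]
```

View pics/f.png

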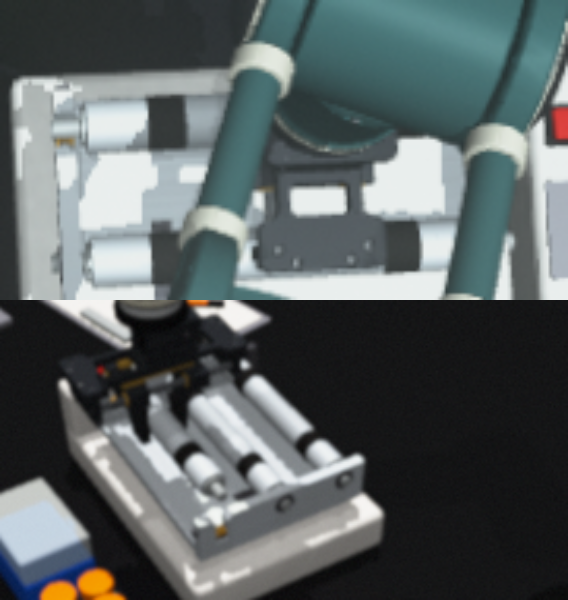

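The top view shows the held roller's free-end sleeve near (393,204) and its stub near (361,205), directly over the slot. The scene view shows the same sleeve near (269,187).

```bash
python3 - <<'E'
from m import *
T,S=load("top",2),load("scene",2)
a=np.r_[np.cos(1.6009)*np.cos(.0445),np.sin(1.6009),-np.sin(.0445)]
up=np.r_[0,0,1.]-a*a[2]
C=np.r_[.6046,-.2242,.1474]+.0163*up
P=C+.071*a
print("pred",proj(T,vis(T,P,a)),proj(S,vis(S,P,a))+[0,-.67])
for th in(60,80,100): print(th,blob(T,(393.2,203.6),"dark",14,th),blob(S,(269,187),"dark",9,th))
# stub rows in top image, columns along the stub vs the tube end
im=T["img"].astype(int)
for u in range(358,370): print(u,im[196:216,u].max(1).tolist())
E
```

```text
pred [[394.0164863  202.16676155]] [[268.07395412 186.80786582]]
60 (array([392.30852827, 203.38250487]), np.float64(160.3125)) (array([269.63101069, 188.24988869]), np.float64(70.1875))
80 (array([392.44920554, 203.42046991]), np.float64(184.875)) (array([269.74475717, 188.20575791]), np.float64(84.9375))
100 (array([392.52367395, 203.49567083]), np.float64(200.3125)) (array([269.74944444, 188.09801587]), np.float64(98.4375))
358 [238, 226, 191, 193, 180, 139, 135, 171, 205, 226, 221, 183, 146, 143, 167, 170, 192, 189, 213, 236]
359 [238, 226, 189, 182, 161, 139, 136, 173, 207, 227, 219, 182, 140, 119, 121, 161, 190, 189, 215, 238]
360 [226, 188, 189, 182, 161, 138, 139, 173, 211, 227, 218, 181, 142, 119, 132, 177, 190, 188, 215, 238]
361 [191, 188, 191, 182, 160, 141, 141, 176, 212, 227, 215, 178, 139, 123, 130, 163, 191, 195, 221, 238]
362 [191, 189, 190, 181, 160, 141, 144, 177, 213, 227, 214, 176, 143, 144, 137, 132, 164, 194, 221, 238]
363 [169, 174, 172, 162, 164, 143, 139, 178, 213, 226, 207, 175, 147, 149, 147, 143, 164, 195, 222, 238]
364 [180, 176, 164, 173, 189, 173, 150, 180, 215, 226, 206, 177, 160, 168, 168, 167, 167, 171, 182, 189]
365 [182, 180, 149, 125, 147, 159, 156, 136, 157, 175, 157, 131, 119, 144, 144, 163, 182, 167, 168, 168]
366 [174, 152, 125, 123, 165, 182, 194, 209, 224, 230, 223, 199, 190, 162, 123, 159, 190, 191, 191, 189]
367 [174, 169, 188, 192, 197, 200, 183, 189, 198, 195, 174, 141, 136, 130, 121, 125, 140, 160, 191, 190]
368 [177, 173, 199, 222, 230, 236, 238, 238, 237, 238, 238, 237, 235, 227, 213, 189, 161, 139, 165, 189]
369 [176, 174, 201, 222, 231, 237, 238, 238, 238, 238, 238, 237, 233, 224, 209, 186, 158, 147, 170, 177]
```

```bash
python3 - <<'E'
from m import *
T,S=load("top",2),load("scene",2)
a=np.r_[np.cos(1.6009)*np.cos(.0445),np.sin(1.6009),-np.sin(.0445)]
up=np.r_[0,0,1.]-a*a[2]
P=np.r_[.6046,-.2242,.1474]+.0163*up+.071*a
r=least_squares(lambda X:np.r_[proj(T,vis(T,X,a))[0]-[392.45,203.42],proj(S,vis(S,X,a))[0]-[269.7,188.2+.67]],P)
print("free sleeve",r.x.round(4),"pred",P.round(4),r.fun.round(2))
fn,am=__import__("m").mix([.5252,-.2253,.0301,-.0463]); Q=fn(.078,.071);print("seated",Q.round(4))
d=np.r_[-.0301,1,0];e=r.x-Q;print("error across(x)",e[0]+.0301*e[1],"along",e[1]-.0301*e[0],"up",e[2])
# lifted-on-air picture: sleeves over the mat (arm at yaw .1935)
E
```

```text
free sleeve [ 0.6003 -0.1498  0.1578] pred [ 0.6024 -0.1525  0.1605] [-0.05  0.08 -0.11 -0.01]
seated [ 0.601  -0.1522  0.1127]
error across(x) -0.0006486144507024302 along 0.0024318292179972703 up 0.045064239722215224
```

```bash
python3 go.py .6052 -.2266 .120 1.6009 -.0445;python3 go.py .6052 -.2266 .112 1.6009 -.0445
```

```text
shift [-0.8  0.2 28. ] turn [ 0.0033  0.0019 -0.001 ]
t 7.6 tcp [ 0.6048 -0.2245  0.1479] F [ 0.4  0.1 -4.1] M [ 0.01 -0.06  0.04] grip 0.0308 30.0 j [-0.37  0.26  1.78 -0.05  1.08 -0.38]
shift [-0.4  0.2 36. ] turn [ 0.0033  0.0019 -0.001 ]
t 7.6 tcp [ 0.6048 -0.2245  0.1479] F [ 0.4  0.1 -4.1] M [ 0.01 -0.06  0.04] grip 0.0308 30.0 j [-0.37  0.26  1.78 -0.05  1.08 -0.38]
```

Call:
{"name": "carry_out", "arguments": {
  "increments": [
    [[-2, 0.3, 5, 0, 0.001, -0.001, 20], [-1.5, 0.3, 12, 0, 0.001, -0.001, 20], [-1.2, 0.3, 20, 0, 0.001, -0.001, 20], [-0.9, 0.3, 26, 0, 0.001, -0.001, 20], [-0.8, 0.3, 28, 0, 0.001, -0.001, 20], [-0.7, 0.3, 30, 0, 0.001, -0.001, 20], [-0.6, 0.3, 31, 0, 0.001, -0.001, 20], [-0.6, 0.3, 31, 0, 0.001, -0.001, 20]]
  ]
}}

```text
t: 8.4
position: [0.6039, -0.2262, 0.1148]
orientation: [0.696, 0.717, -0.015, 0.016]
force: [1.7, 0.1, -4.4]
grip_width: 0.0309
grip_force: 30.0
```

```bash
python3 go.py .6052 -.2266 .110 1.6009 -.0445
```

```text
shift [-0.2  1.3  4.8] turn [ 0.     -0.0005 -0.    ]
t 8.4 tcp [ 0.6039 -0.2262  0.1148] F [ 1.7  0.1 -4.4] M [ 0.06 -0.09 -0.06] grip 0.0309 30.0 j [-0.38  0.3   1.8  -0.05  1.03 -0.38]
```

Call:
{"name": "carry_out", "arguments": {
  "increments": [
    [[0, 0.4, 1, 0, 0, 0, 20], [0, 0.4, 2, 0, 0, 0, 20], [0, 0.4, 3, 0, 0, 0, 20], [0, 0.4, 3, 0, 0, 0, 20]]
  ]
}}

```text
t: 8.8
position: [0.6041, -0.2263, 0.1116]
orientation: [0.696, 0.717, -0.015, 0.016]
force: [0.2, -0.1, -3.9]
grip_width: 0.0311
grip_force: 30.0
```

Call:
{"name": "carry_out", "arguments": {
  "increments": [
    [[0, 0, 0.7, 0, 0, 0, 20], [0, 0, 1.4, 0, 0, 0, 20], [0, 0, 2, 0, 0, 0, 20], [0, 0, 2, 0, 0, 0, 20]]
  ]
}}

```text
t: 9.2
position: [0.6042, -0.2264, 0.1097]
orientation: [0.696, 0.717, -0.015, 0.016]
force: [0.1, 0.7, -4.6]
grip_width: 0.0311
grip_force: 30.0
```

```bash
python3 go.py .6052 -.2266 .105 1.6009 -.0445
```

```text
shift [0.  1.  4.7] turn [-0.0001 -0.0005 -0.0002]
t 9.2 tcp [ 0.6042 -0.2264  0.1097] F [ 0.1  0.7 -4.6] M [ 0.03 -0.1  -0.05] grip 0.0311 30.0 j [-0.38  0.3   1.8  -0.05  1.02 -0.38]
```

Call:
{"name": "carry_out", "arguments": {
  "increments": [
    [[0, 0, 0.7, 0, 0, 0, 20], [0, 0, 1.4, 0, 0, 0, 20], [0, 0, 2, 0, 0, 0, 20], [0, 0, 2, 0, 0, 0, 20]]
  ]
}}

```text
t: 9.6
position: [0.605, -0.2267, 0.1082]
orientation: [0.696, 0.717, -0.015, 0.017]
force: [1.9, 1.0, -2.4]
grip_width: 0.0312
grip_force: 30.0
```

Call:
{"name": "carry_out", "arguments": {
  "increments": [
    [[0, 0, 0.5, 0, 0, 0, 20], [0, 0, 1, 0, 0, 0, 20], [0, 0, 1, 0, 0, 0, 20]]
  ]
}}

```text
t: 9.9
position: [0.605, -0.2268, 0.1078]
orientation: [0.696, 0.717, -0.015, 0.017]
force: [1.5, 1.0, 1.8]
grip_width: 0.031
grip_force: 30.0
```

```bash
python3 go.py .6052 -.2266 .105 1.6009 -.0445
```

```text
shift [0.3 0.2 2.8] turn [ 0.0017  0.0001 -0.0001]
t 9.9 tcp [ 0.605  -0.2268  0.1078] F [1.5 1.  1.8] M [ 0.12 -0.32 -0.07] grip 0.031 30.0 j [-0.38  0.31  1.8  -0.05  1.01 -0.38]
```

Call:
{"name": "carry_out", "arguments": {
  "increments": [
    [[0, 0, 0.7, 0, 0, 0, 20], [0, 0, 1.4, 0, 0, 0, 20], [0, 0, 1.4, 0, 0, 0, 20]]
  ]
}}

```text
t: 10.2
position: [0.6052, -0.227, 0.1073]
orientation: [0.696, 0.718, -0.015, 0.017]
force: [-0.5, 0.9, 6.7]
grip_width: 0.0311
grip_force: 30.0
```

Call:
{"name": "carry_out", "arguments": {
  "increments": [
    [[0, 0, 0.5, 0, 0, 0, 20], [0, 0, 1, 0, 0, 0, 20], [0, 0, 1, 0, 0, 0, 20]]
  ]
}}

```text
t: 10.5
position: [0.6052, -0.2272, 0.1065]
orientation: [0.696, 0.717, -0.015, 0.017]
force: [-1.3, 0.3, 6.6]
grip_width: 0.0311
grip_force: 30.0
```

```bash
python3 go.py .6052 -.2266 .100 1.6009 -.0445
```

```text
shift [ 0.9 -0.   6.4] turn [ 0.0023  0.0009 -0.0001]
t 10.5 tcp [ 0.6052 -0.2272  0.1065] F [-1.3  0.3  6.6] M [ 0.09  0.   -0.05] grip 0.0311 30.0 j [-0.38  0.31  1.8  -0.05  1.01 -0.38]
```

Call:
{"name": "carry_out", "arguments": {
  "increments": [
    [[0, 0, 0.5, 0, 0, 0, 20], [0, 0, 1, 0, 0, 0, 20], [0, 0, 1, 0, 0, 0, 20]]
  ]
}}

```text
t: 10.8
position: [0.6045, -0.227, 0.1035]
orientation: [0.696, 0.717, -0.015, 0.016]
force: [4.5, -0.8, -0.9]
grip_width: 0.0311
grip_force: 30.0
```

Call:
{"name": "carry_out", "arguments": {
  "increments": [
    [[0, 0, 0.5, 0, 0, 0, 20], [0, 0, 1, 0, 0, 0, 20], [0, 0, 1, 0, 0, 0, 20]]
  ]
}}

```text
t: 11.1
position: [0.6047, -0.227, 0.1029]
orientation: [0.696, 0.717, -0.015, 0.016]
force: [2.3, -0.8, 4.3]
grip_width: 0.0311
grip_force: 30.0
```

```bash
python3 go.py .6052 -.2266 .100 1.6009 -.0445
```

```text
shift [0.5 0.6 2.9] turn [ 0.0008 -0.     -0.0002]
t 11.1 tcp [ 0.6047 -0.227   0.1029] F [ 2.3 -0.8  4.3] M [ 0.02 -0.33 -0.12] grip 0.0311 30.0 j [-0.38  0.31  1.81 -0.05  1.   -0.38]
```

```bash
cat > fs.py <<'E'
from m import *
from bench import bot
T,S=bot.camera("top"),bot.camera("scene")
fn,a=mix([.5252,-.2253,.0301,-.0463]); Q=fn(.078,.071)
t0=proj(T,vis(T,Q,a))[0];s0=proj(S,vis(S,Q,a))[0]
bt=blob(T,t0,"dark",13,80);bs=blob(S,s0,"dark",9,80)
r=least_squares(lambda X:np.r_[proj(T,vis(T,X,a))[0]-bt[0],proj(S,vis(S,X,a))[0]-bs[0]-[0,.67]],Q)
print("free sleeve - seated (mm)",((r.x-Q)*1e3).round(1),r.fun.round(2),bt[1],bs[1])
im=S["img"]; cv2.imwrite("pics/g.png",cv2.resize(im[125:245,200:340],(700,600),interpolation=cv2.INTER_CUBIC)[:,:,::-1])
E
python3 fs.py
```

```text
free sleeve - seated (mm) [ 0.1 -1.2  2. ] [ 0.03 -0.05  0.07  0.01] 166.8125 86.25
```

View pics/g.png

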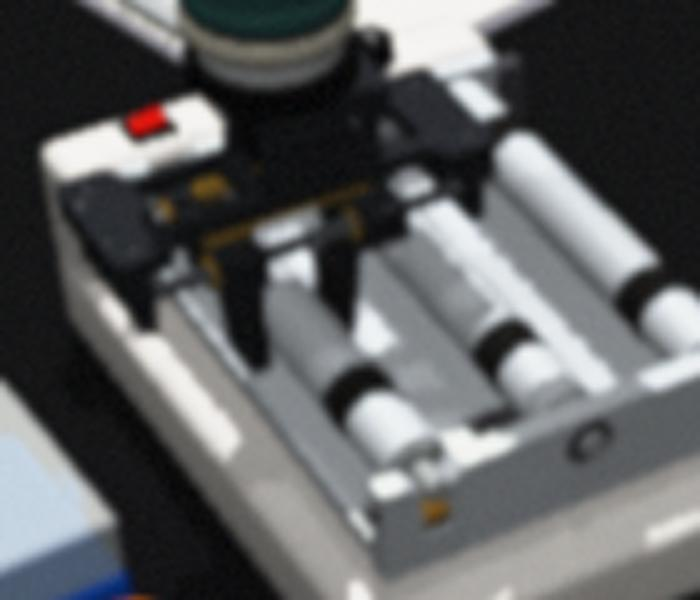

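The picture shows the free-end stub down in its slot near (430,465) in the crop, with brass still visible below it. Measured heights suggest one end has snapped while the other still sits on its balls, so I'll press on gently.

Call:
{"name": "carry_out", "arguments": {
  "increments": [
    [[0, 0, 0.5, 0, 0, 0, 20], [0, 0, 1, 0, 0, 0, 20], [0, 0, 1, 0, 0, 0, 20]]
  ]
}}

```text
t: 11.5
position: [0.6045, -0.227, 0.1022]
orientation: [0.696, 0.718, -0.015, 0.016]
force: [1.2, -0.5, 5.2]
grip_width: 0.031
grip_force: 30.0
```

```bash
python3 go.py .6052 -.2266 .100 1.6009 -.0445
```

```text
shift [0.5 0.7 2.1] turn [0.0006 0.0001 0.    ]
t 11.5 tcp [ 0.6045 -0.227   0.1022] F [ 1.2 -0.5  5.2] M [-0.01 -0.21 -0.11] grip 0.031 30.0 j [-0.38  0.31  1.81 -0.05  1.   -0.38]
```

Call:
{"name": "carry_out", "arguments": {
  "increments": [
    [[0, 0, 0.5, 0, 0, 0, 20], [0, 0, 1, 0, 0, 0, 20], [0, 0, 1, 0, 0, 0, 20]]
  ]
}}

```text
t: 11.8
position: [0.6043, -0.2269, 0.0995]
orientation: [0.696, 0.718, -0.015, 0.016]
force: [5.3, -1.8, -4.0]
grip_width: 0.0306
grip_force: 30.0
```

```bash
python3 go.py .6052 -.2266 .100 1.6009 -.0445
```

```text
shift [ 0.3  1.  -0.5] turn [ 0.0002 -0.0003  0.0001]
t 11.8 tcp [ 0.6043 -0.2269  0.0995] F [ 5.3 -1.8 -4. ] M [-0.35 -0.84  0.02] grip 0.0306 30.0 j [-0.38  0.32  1.81 -0.05  1.   -0.38]
```

That's the second snap. I'll press a little further to confirm it is on the bottom.

Call:
{"name": "carry_out", "arguments": {
  "increments": [
    [[0, 0, 0.5, 0, 0, 0, 20], [0, 0, 1, 0, 0, 0, 20], [0, 0, 1, 0, 0, 0, 20]]
  ]
}}

```text
t: 12.1
position: [0.6043, -0.2269, 0.0992]
orientation: [0.696, 0.718, -0.015, 0.016]
force: [4.6, -1.5, -0.6]
grip_width: 0.0309
grip_force: 30.0
```

```bash
python3 go.py .6052 -.2266 .100 1.6009 -.0445; python3 fs.py
```

```text
shift [ 0.2  0.9 -0.9] turn [-0.0001 -0.0004  0.    ]
t 12.1 tcp [ 0.6043 -0.2269  0.0992] F [ 4.6 -1.5 -0.6] M [-0.24 -0.69  0.  ] grip 0.0309 30.0 j [-0.38  0.32  1.81 -0.05  1.   -0.38]
free sleeve - seated (mm) [-0.3 -0.7 -4.5] [ 0.11 -0.19  0.25  0.03] 165.25 83.25
```

Call:
{"name": "carry_out", "arguments": {
  "increments": [
    [[0, 0, 0.5, 0, 0, 0, 20], [0, 0, 1, 0, 0, 0, 20], [0, 0, 1.5, 0, 0, 0, 20], [0, 0, 1.5, 0, 0, 0, 20]]
  ]
}}

```text
t: 12.6
position: [0.6043, -0.227, 0.0987]
orientation: [0.696, 0.717, -0.015, 0.016]
force: [2.0, -0.9, 4.7]
grip_width: 0.0312
grip_force: 30.0
```

```bash
python3 go.py .6052 -.2266 .100 1.6009 -.0445
```

```text
shift [ 0.3  0.9 -1.3] turn [ 0.0002 -0.0003 -0.0001]
t 12.6 tcp [ 0.6043 -0.227   0.0987] F [ 2.  -0.9  4.7] M [-0.14 -0.29 -0.05] grip 0.0312 30.0 j [-0.38  0.32  1.81 -0.05  1.   -0.38]
```

Stiffness is about 10.6 N/mm, which matches both cushions in contact. I'll ease off, open the fingers part-way and back out.

Call:
{"name": "carry_out", "arguments": {
  "increments": [
    [[0, 0, -1, 0, 0, 0, 20], [0, 0, -2, 0, 0, 0, 20], [0, 0, -2, 0, 0, 0, 30], [0, 0, -2, 0, 0, 0, 40], [0, 0, -2, 0, 0, 0, 54], [0, 0, -2, 0, 0, 0, 54], [0, 0, -2, 0, 0, 0, 54], [0, 0, -2, 0, 0, 0, 54]]
  ]
}}

```text
t: 13.4
position: [0.6038, -0.2267, 0.0996]
orientation: [0.696, 0.717, -0.016, 0.015]
force: [-0.8, 0.2, 0.7]
grip_width: 0.0542
grip_force: 0.0
```

```bash
python3 go.py .6052 -.2266 .22 1.6009 -.0445
```

```text
shift [  -5.2    1.3 -120.3] turn [-0.0009 -0.0008 -0.0001]
t 13.4 tcp [ 0.6038 -0.2267  0.0996] F [-0.8  0.2  0.7] M [ 0.02 -0.06 -0.03] grip 0.0542 0.0 j [-0.38  0.31  1.81 -0.05  1.   -0.38]
```

Call:
{"name": "carry_out", "arguments": {
  "increments": [
    [[0, 0, -10, 0, 0, 0, 54], [-1, 0, -30, 0, 0, 0, 54], [-3, 0, -60, 0, 0, 0, 54], [-5, 0, -100, 0, 0, 0, 54], [-6, 0, -140, 0, 0, 0, 54], [30, 0, -150, 0, 0, 0, 54], [80, 0, -150, 0, 0, 0, 54], [130, 0, -150, 0, 0, 0, 54], [180, 0, -150, 0, 0, 0, 54], [230, 0, -150, 0, 0, 0, 54], [280, 0, -150, 0, 0, 0, 54], [320, 0, -150, 0, 0, 0, 54]]
  ]
}}

```text
t: 14.6
position: [0.594, 0.102, 0.2367]
orientation: [0.696, 0.718, -0.015, 0.016]
force: [0.8, -0.5, 0.3]
grip_width: 0.0542
grip_force: 0.0
```

Call:
{"name": "carry_out", "arguments": {
  "increments": [
    [[0, 0, 0, 0, 0, 0, 54], [0, 0, 0, 0, 0, 0, 54], [0, 0, 0, 0, 0, 0, 54]]
  ]
}}

```text
t: 14.9
position: [0.5946, 0.0984, 0.2362]
orientation: [0.696, 0.717, -0.015, 0.016]
force: [0.1, -0.2, 0.3]
grip_width: 0.0539
grip_force: 0.0
```

```bash
python3 - <<'E'
from m import *
from bench import bot
print(bot.read_state()["position"])
T,S=bot.camera("top"),bot.camera("scene")
fn,a=mix([.5252,-.2253,.0301,-.0463])
for X in(.078,0):
  for s in(.071,-.071):
    Q=fn(X,s);t0=proj(T,vis(T,Q,a))[0];s0=proj(S,vis(S,Q,a))[0]
    bt=blob(T,t0,"dark",13,65);bs=blob(S,s0,"dark",9,65)
    r=least_squares(lambda Y:np.r_[proj(T,vis(T,Y,a))[0]-bt[0],proj(S,vis(S,Y,a))[0]-bs[0]-[0,.67]],Q)
    print(X,s,((r.x-Q)*1e3).round(1),r.fun.round(1),bt[1],bs[1],bs[0],(bt[0]-t0).round(1))
E
```

```text
[0.59460204 0.09844282 0.23620674]
0.078 0.071 [8.6 0.8 0.2] [-1.2  2.1 -2.8 -0.3] 5.0 62.125 [269.79753521 205.31212274] [ 0.7 -6.5]
0.078 -0.071 [ 8.8 -0.6 -0.6] [-1.3  2.4 -3.3 -0.5] 4.1875 50.9375 [242.26211656 171.16947853] [ 1.3 -6.8]
0 0.071 [ 3.2  7.5 -2.2] [ 0.7 -1.2  1.7  0.2] 0.1875 219.9375 [298.48916596 195.36732737] [-4.8 -0.3]
0 -0.071 [-10.1 -14.4 -16.9] [ 0.6 -1.   1.5  0.2] 0.0625 50.875 [270.43181818 161.59244472] [4.7 6.4]
```

```bash
python3 - <<'E'
from m import *
from bench import bot
T,S=bot.camera("top"),bot.camera("scene")
fn,a=mix([.5252,-.2253,.0301,-.0463])
for X in(.078,0):
  for s in(.071,-.071):
    Q=fn(X,s);t0=proj(T,vis(T,Q,a))[0];s0=proj(S,vis(S,Q,a))[0]
    bt=blob(T,t0,"dark",14,100);bs=blob(S,s0,"dark",8,65)
    r=least_squares(lambda Y:np.r_[proj(T,vis(T,Y,a))[0]-bt[0],proj(S,vis(S,Y,a))[0]-bs[0]-[0,.67]],Q)
    print(X,s,((r.x-Q)*1e3).round(1),r.fun.round(1),bt[1],bs[1],bs[0],(bt[0]-t0).round(1))
E
```

```text
0.078 0.071 [ 0.2 -0.7 -5.2] [ 0.2 -0.3  0.4  0. ] 164.875 61.0625 [269.80437564 205.20841863] [-0.1  0.5]
0.078 -0.071 [ 0.  -1.6 -5.8] [ 0. -0.  0.  0.] 164.125 51.5625 [242.27651515 171.17560606] [0.1 0.4]
0 0.071 [ 1.4 -0.9 -7.2] [ 0.3 -0.5  0.7  0.1] 177.0625 177.0625 [298.46774621 194.94286092] [-0.3 -0.1]
0 -0.071 [-0.2 -1.6 -5.1] [ 0. -0.  0.  0.] 157.5625 50.1875 [270.43508717 161.52412827] [0.1 0.2]
```

The new roller's sleeves show the same height offset at both ends (-5.2 and -5.8 mm) as the seated neighbour (-5.1 mm), so both ends are down on their bearings. I'll hand in.

```bash
python3 -c "
from bench import bot
print(bot.finish_job())"
```

```text
the job is handed in; nothing more can be done
None
```

The roller is back in the empty place, with both ends snapped past the spring balls and resting on the cushions by force and camera readings; I let go, moved the arm clear and handed the job in (about 15 s, no verdict returned).

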